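# Set the inspection light to its mark and store it

### The arm

A 7-joint arm with a two-finger parallel gripper is mounted at the origin on the work surface. World frame = base frame: x ahead of the robot, y to its left, z up, the work surface at z = 0. Lengths are in m, angles in rad, forces in N, time in s.
With the tool pointing down it reaches from about 0.4 to 0.85 m from the base axis. Payload 6.9 kg.
Tool frame: the origin (TCP) lies midway between the tips of the shut fingers; the grasp point (between the pads) lies 19 mm behind it (ctrl.grip_point_offset is the distance from the TCP to the grasp point, in m); z points along the fingers, y is the line along which they close (so a half turn about z gives the same grasp; the last joint's range is limited). The gripper opens to 85 mm and grips with 20 to 120 N. Pads are 22 mm wide; open, the fingers measure 114 mm over their backs; the gripper's body (76 mm by 85 mm) begins 54 mm behind the grasp point. The pads swing forward as they close: fully open they stand 13 mm farther back than shut.
Start: joints at [1.407, 0.507, -0.238, 1.5, 0.126, 1.149, -0.155], TCP at [0.166, -0.603, 0.231] pointing down, gripper open.
Joint ranges: [-3.08, 3.08], [-0.24, 2.05], [-1.43, 1.35], [0, 2.5], [-1.52, 4.66], [0.17, 1.96], [-2.89, 2.89]. Speed limits (rad/s): [2.39, 2.39, 3.14, 3.14, 3.14, 3.14, 3.14].

### API

Orientations are given as a rotation vector (axis times angle).
In Python, from plant import ctrl, move_gripper, solver, imaging gives the robot as it stands. Calls block until the motion is done:
- ctrl.goto(position, orientation): joint-space move of the TCP to a pose.
- ctrl.move_straight(position, frame=None, rate=0.15): straight line of the TCP; frame=None keeps the orientation; rate is the mean speed in m/s.
- ctrl.move_joints(angles): joint-space move.
- move_gripper(opening, effort=None): opening from 0.0 (shut) to 1.0 (fully open); effort is the grip in N (None keeps the last); returns when the fingers have stopped.
- ctrl.hold(seconds).
- solver.solve_ik(position, orientation): joint angles nearest the present ones, or None.
- imaging.grab_frame(name): name is "side" or "top" or "wrist"; returns a dict with "frame" (384x512x3 uint8, red, green, blue), "camera_matrix" (3x3 intrinsics, pixels), "R" (3x3) and "t" (3): a world point X has camera coordinates R X + t; the wrist camera has in their place "T_tool_cam" (4x4, takes a point from camera to tool coordinates, whose origin is the TCP and whose axes are the flange's). Camera axes: x right, y down, z forward; pixel columns grow to the right and rows downward; lengths in m; the calibration is good to about 2 mm. The wrist camera is an equidistant fisheye: a pixel r from the principal point sees the ray r / f radians off the axis. A picture is of the moment at which its call begins: read the wrist's pose just before it. There is no depth.
A pose or a line that the arm cannot do raises ctrl.Unreachable and nothing moves.
- ctrl.finish_job(): hands the job in; it is judged then, once.
Readings, each from a call of its own:
- ctrl.current_time(): time.
- ctrl.current_joint_pos(): joint angles.
- ctrl.current_joint_velocities(): joint speeds.
- ctrl.current_effort(): joint torques, N m.
- ctrl.current_tcp_pos(): TCP position.
- ctrl.current_tcp_rot(): TCP orientation.
- ctrl.current_contact_force(): force on the tool from outside, world axes, zero at the start.
- ctrl.current_torque(): the same for the moment, N m.
- ctrl.current_gripper_width(): opening from 0.0 (shut) to 1.0 (fully open).
- ctrl.current_grip_force(): force on a finger pad.
Only numpy, scipy, OpenCV 4.12 (cv2) and the standard library are available. Lean on these libraries where they do the work, as an engineer would, in place of code of your own. Each camera call takes 0.05 s, during which the arm holds its last target. There are 200 camera calls.

### The job

On the light controller, roll the thumbwheel in the slot with a fingertip until the white pointer lines up with the steel index tab on the scale, and take the finger off. Then store the setting: of the two look-alike key boxes, gently press the key that snaps, then let it go; a key that stays soft is worn, so let go of it well before it reaches its stop. Do not bump the bar light above the panel, and leave the screwdriver, gauge and blue tote where they are.

Things in the scene. Friction and masses are not known exactly. Their poses are not given: they have to be found in the camera images.
- console: fixed light controller, 240 mm wide (its y), 160 mm deep (its x), with a grey panel sloping 35 deg from 40 mm high at its front (-x) edge to 152 mm at the back. Origin under its centre on the table, z up. Panel's outward normal is (-0.574, 0, 0.819) in this frame, up-slope (0.819, 0, 0.574). The panel may be touched.
- wheel_crest (a point): fixed point: crest of the black ribbed thumbwheel at mid slot, 9 mm off the panel along its normal; axes as console. Wheel: radius 30 mm, 10 mm thick, edgewise in a slot 15 x 56 mm, long in the console's y, so its rim runs along y. The crest does not yield: a closed fingertip laid on it along the normal with 2 to 20 N and moved along y turns it by friction, without slip.
- thumbwheel (a joint): wheel angle, rad, -2.1 to 2.1 (0: pointer at mid scale); grows when the exposed rim moves to the console's +y (30 mm of rim per rad). About 0.5 N at the rim turns it, and it stays where it is left.
- needle_mark (a point): white pointer, 3.6 mm wide, 14 mm long, in the upper half of the black scale window 53 mm down the slope from the wheel. The wheel drives it along the console's y, 20 mm per rad: 2 mm for 3 mm of rim, in the same direction. The point lies near the pointer's lower end, 3 mm off the panel.
- tab_mark (a point): steel index tab: a line 3.6 mm wide in the lower half of the same window, ending in a 12 mm block below it; set apart from the pointer to the console's +y at the start. The point lies on the line's middle, just above its upper end, where the pointer's point is when the two line up. It stays still while you work; its y axis is the console's y.
- barlight: black bar light over the panel, 220 mm wide (y), 60 deep, 65 high, origin under its centre, axes as console. Underside 178 mm above the table, 59 mm above the wheel's crest; its front edge is 8 mm behind the crest, so the hand must lean away from it, as along the panel's normal (35 deg from vertical), its wide side along y.
- keybox_1: fixed white key box 70 x 70 x 40 mm, origin under its centre, with a round grey key on top. One box, unmarked, has a key that snaps, the other a worn one; they look the same.
- keybox_2: the other key box, of the same looks and sizes
- keytop_1 (a point): centre of the top of the key of keybox_1: grey, 26 mm across, 58 mm above the table and 15 mm above its collar when up
- keytop_2 (a point): the same for keybox_2
- key_1 (a joint): how far the switch under the key of keybox_1 is down, m. A key that snaps: its force climbs to about 3.4 N in the first 1 mm, then gives way, falling to 1 N; its switch stops 3.5 mm down and the key's top 4.7 mm down. A worn key: 0.3 N rising evenly to 1.6 N at its stop 11 mm down. Both spring back.
- key_2 (a joint): the same for keybox_2
- driver: loose screwdriver lying on the table, a bystander; origin on its axis underside
- gauge: loose stepped steel plug gauge, 50 mm across, 60 mm high, a bystander; origin under its centre
- tote: loose open blue tote, 150 x 120 x 70 mm, a bystander; origin under its centre
Mind the look-alikes: they are no part of the job. Leave any green or orange look-alike of the keybox_2 alone.

How it is judged:
On the way, in this order (a step that is already met when the one before it is completed fails the run):
1. the pointer stands within 3 mm of the tab's line and the wheel is left alone (y of needle_mark in the frame of tab_mark between -0.003 and 0.003 m and contact force between anything else and thumbwheel below 0.1 N), for 0.3 s.
2. the key that snaps (key_1) is pressed through its snap, its switch more than 2.5 mm down, with the pointer still within 3 mm (value of joint key_1 above 0.0025 m and y of needle_mark in the frame of tab_mark between -0.003 and 0.003 m), for 0.05 s.
At the end, for the whole second after the job is handed in: The pointer stands within 3 mm of the tab's line along the scale, and both keys are let go (less than 1 mm down) (y of needle_mark in the frame of tab_mark between -0.003 and 0.003 m and value of joint each of key_1, key_2 below 0.001 m); the robot touches nothing.
It fails at once if the worn key (key_2) is pressed almost to its stop (more than 9.5 mm down) (value of joint key_2 above 0.0095 m).
It fails at once if a key is pressed with more than 22 N (contact force between anything else and key_1 above 22 N or contact force between anything else and key_2 above 22 N).
It fails at once if the bar light is bumped (more than 3 N) (contact force between any of the fingers, the arm and barlight above 3 N).
It fails at once if the screwdriver, gauge or tote is moved more than 15 mm (distance of any of driver, gauge, tote from where it was at the start of the episode above 0.015 m).
It also fails if it takes over 72 s, if anything falls off the work surface, if the arm or the gripper's body presses on something with over 40 N, if the wrist force passes 120 N, or if a joint passes its speed limit or range.

## Working session

There is one attempt and no reset: what is moved stays moved. The work goes in short steps, each a Python script; the robot and the scene stay as the last script left them, time stands still between calls to the robot, and variables do not carry over. Pictures are saved under pics/ and viewed, at most 10 in all, crops included, and the job is handed in when it is done.

```bash
mkdir -p pics; ls
python3 - <<'E'
from plant import ctrl, imaging
import cv2, numpy as np, pickle
d={}
for n in("side","top","wrist"):
    f=imaging.grab_frame(n); d[n]=f
    cv2.imwrite(f"pics/{n}0.png",f["frame"][:,:,::-1])
    print(n,{k:np.round(v,4).tolist() for k,v in f.items() if k!="frame"})
pickle.dump(d,open("f0.pkl","wb"))
print(ctrl.current_time(),ctrl.current_tcp_pos(),ctrl.current_tcp_rot(),ctrl.current_contact_force())
E
```

```text
pics
side {'camera_matrix': [[496.2977, 0.0, 259.1075], [0.0, 496.2977, 187.3297], [0.0, 0.0, 1.0]], 'R': [[-0.9658, -0.2582, 0.0232], [-0.1776, 0.5939, -0.7847], [0.1889, -0.762, -0.6195]], 't': [0.5218, 0.1238, 1.2545]}
top {'camera_matrix': [[361.8597, 0.0, 250.8213], [0.0, 361.8597, 190.0231], [0.0, 0.0, 1.0]], 'R': [[-0.01, -0.9998, 0.0155], [-0.9948, 0.0084, -0.1013], [0.1012, -0.0164, -0.9947]], 't': [0.0882, 0.5357, 0.8815]}
wrist {'camera_matrix': [[297.3186, 0.0, 258.2968], [0.0, 297.3186, 194.1927], [0.0, 0.0, 1.0]], 'T_tool_cam': [[-0.0004, -0.9466, -0.3223, 0.0834], [1.0, -0.0007, 0.0009, 0.0007], [-0.0011, -0.3223, 0.9466, -0.1424], [0.0, 0.0, 0.0, 1.0]]}
0.15 [ 0.165805   -0.60219038  0.23061585] [-3.11185586e+00 -4.20794234e-01  3.60129636e-04] [-0.48558681 -0.03477531  0.84434949]
```

View pics/top0.png

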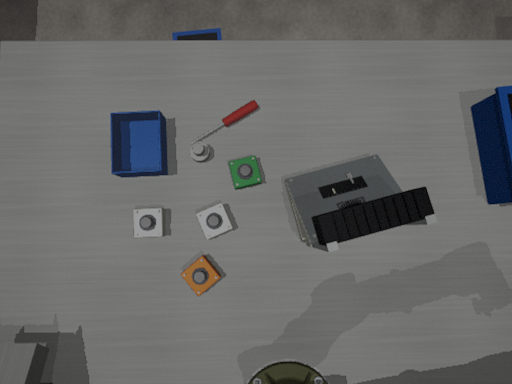

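View pics/side0.png

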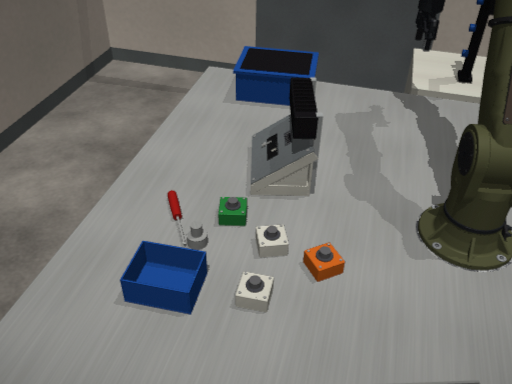

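Top view: white key boxes have keys at (147,223) and (214,221). The look-alikes are green at (245,172) and orange at (200,277), both to be left alone. The panel faces away from the robot with the bar light on the robot's side, the scale window is near (343,187), the tote near (138,144), the driver near (225,122) and the gauge near (200,151).

```bash
cat > h.py <<'E'
import numpy as np, cv2
from scipy.spatial.transform import Rotation as Ro
def ray(f,uv,tcp=None):
    K=f["camera_matrix"]; u=(np.array(uv,float)-K[:2,2])/K[0,0]
    if "R" in f:
        d=f["R"].T@np.r_[u,1]; o=-f["R"].T@f["t"]
    else:
        r=np.hypot(*u); d=np.r_[u/max(r,1e-9)*np.sin(r),np.cos(r)]
        P,Q=tcp; T=f["T_tool_cam"]; Rt=Ro.from_rotvec(Q).as_matrix()
        d=Rt@T[:3,:3]@d; o=np.array(P)+Rt@T[:3,3]
    return o,d/np.linalg.norm(d)
def onplane(od,p0,n):
    o,d=od; return o+d*(np.dot(np.array(p0)-o,n)/np.dot(d,n))
def onz(f,uv,z,tcp=None): return onplane(ray(f,uv,tcp),[0,0,z],np.array([0,0,1.]))
def tri(a,b):
    A=np.zeros((3,3));c=np.zeros(3)
    for o,d in(a,b):
        M=np.eye(3)-np.outer(d,d);A+=M;c+=M@o
    return np.linalg.solve(A,c)
def proj(f,X,tcp=None):
    K=f["camera_matrix"]
    if "R" in f: c=f["R"]@X+f["t"]; u=c[:2]/c[2]
    else:
        P,Q=tcp; T=f["T_tool_cam"]; c=Ro.from_rotvec(Q).as_matrix().T@(X-P); c=T[:3,:3].T@(c-T[:3,3])
        u=c[:2]/np.hypot(*c[:2])*np.arctan2(np.hypot(*c[:2]),c[2])
    return u*K[0,0]+K[:2,2]
E
python3 - <<'E'
from h import *
import pickle
d=pickle.load(open("f0.pkl","rb"))
t=d["top"];s=d["side"]
for a,b in(((147,222.5),(255,283)),((214,220.5),(272,232)),((245,171.5),(233,203)),((200,276.5),(325,254))):
    print(onz(t,a,.058).round(4),tri(ray(t,a),ray(s,b)).round(4))
for p in((287,180),(376,157)): print("front",onz(t,p,.04).round(3))
def crop(f,x,y,w,h,k): return cv2.resize(f["frame"][y:y+h,x:x+w,::-1],None,fx=k,fy=k,interpolation=cv2.INTER_CUBIC)
a=crop(t,275,140,165,115,4);b=crop(s,240,75,90,125,4)
h=500;A=np.zeros((600,800,3),np.uint8);a=cv2.resize(a,(495,345));A[:345,:495]=a;b=cv2.resize(b,(300,417));A[:417,500:800]=b
cv2.imwrite("pics/c1.png",A)
E
```

```text
[0.4573 0.3327 0.058 ] [0.4591 0.3356 0.0483]
[0.4606 0.1728 0.058 ] [0.462  0.1738 0.0493]
[0.5787 0.0975 0.058 ] [0.582  0.0978 0.0489]
[0.3292 0.2057 0.058 ] [0.3292 0.2073 0.0468]
front [ 0.559 -0.007  0.04 ]
front [ 0.616 -0.231  0.04 ]
```

View pics/c1.png

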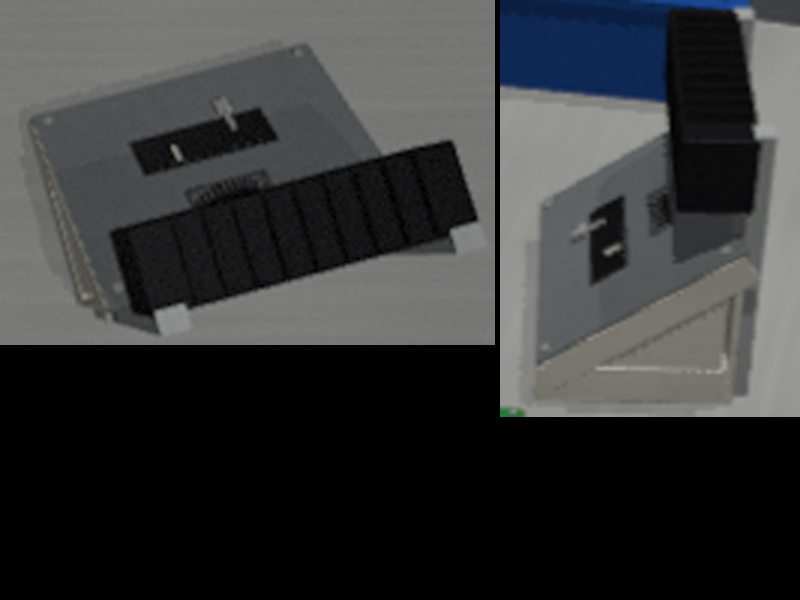

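Console crop: pointer on the left of the window, about (178,153) in the crop. The tab's line and block are on the right, about (231,122), which is console +y. The slot is at (230,188), right against the bar light. Next I check reach and then move to a leaning hover for a wrist view.

```bash
cat >> h.py <<'E'
def frame(yaw):
    xc=np.array([np.cos(yaw),np.sin(yaw),0]); yc=np.array([-np.sin(yaw),np.cos(yaw),0]); z=np.array([0,0,1.])
    s,c=np.sin(np.radians(35)),np.cos(np.radians(35))
    up=c*xc+s*z; n=-s*xc+c*z
    return xc,yc,up,n
def toolrot(yaw): 
    xc,yc,up,n=frame(yaw); return Ro.from_matrix(np.c_[-up,yc,-n]).as_rotvec()
E
python3 - <<'E'
from h import *
from plant import *
import pickle
d=pickle.load(open("f0.pkl","rb"));t=d["top"]
yaw=np.radians(-165.7)
xc,yc,up,n=frame(yaw)
C=np.array([.4935,-.143,.119])
pp=C-9e-3*n
for p in((343,187),(351.7,202.7),(334.3,191),(352,177)):
    w=onplane(ray(t,p),pp,n); e=w-C; print(p,w.round(4),"y",(e@yc).round(4),"up",(e@up).round(4))
Q=toolrot(yaw)
for lab,R in(("cam down",Q),("cam up",(Ro.from_rotvec(Q)*Ro.from_euler('z',np.pi)).as_rotvec())):
    for h in(.0,.1,.2):
        q=solver.solve_ik(C+h*n-(.0)*up,R); print(lab,h,None if q is None else np.round(q,2))
for p in((.3,-.5,.45),(.6,-.35,.45)):
    print(solver.solve_ik(np.array(p),ctrl.current_tcp_rot()),solver.solve_ik(np.array(p),Q))
for k in((.457,.333),(.4606,.1728)): print(solver.solve_ik(np.r_[k,.1],np.array([np.pi,0,0])))
E
```

```text
(343, 187) [ 0.5367 -0.1353  0.0774] y 0.0032 up -0.0597
(351.7, 202.7) [ 0.4972 -0.1462  0.106 ] y 0.004 up -0.0098
(334.3, 191) [ 0.527  -0.1135  0.0802] y -0.0203 up -0.0548
(352, 177) [ 0.5622 -0.1616  0.0646] y 0.035 up -0.082
cam down 0.0 [ 0.25  0.79 -0.28  1.48  0.33  1.51 -1.46]
cam down 0.1 [ 0.23  0.79 -0.34  1.22  0.34  1.77 -1.44]
cam down 0.2 None
cam up 0.0 [ 0.58  0.96 -0.99  1.48  0.66  1.75  1.29]
cam up 0.1 [ 0.49  0.94 -0.99  1.22  0.64  1.96  1.37]
cam up 0.2 None
[ 1.15477953  0.36345158 -0.27897459  1.14950343  0.09776887  1.64253976
 -0.40189867] [ 0.71165103  0.52442701 -0.03233124  1.04634435  0.52874037  1.91943006
 -0.5452573 ]
[ 0.6142533   0.59927588 -0.32389702  0.75067898  0.18480009  1.81309658
 -0.91348914] None
[-0.20116743  0.64558545 -0.75820141  1.8266842   0.55844673  0.89592572
 -2.79174742]
[ 0.04038715  0.52597502 -0.66065338  2.01545571  0.46753427  0.75265047
 -2.47522322]
```

Run:
```python
from h import *
from plant import *
yaw=np.radians(-165.7); xc,yc,up,n=frame(yaw); C=np.array([.4935,-.143,.119])+.003*yc; Q=toolrot(yaw)
import itertools
for h,s,y in itertools.product((.09,.12,.15),(-.03,-.06),(0,.1)):
    q=solver.solve_ik(C+h*n+s*up+y*yc,Q); print(h,s,y,(C+h*n+s*up+y*yc).round(3),None if q is None else np.round(q,2))
D=(Ro.from_rotvec(Q)).as_matrix()
# via: vertical tool with same heading
Qd=Ro.from_matrix(np.c_[-xc,yc,[0,0,-1]]).as_rotvec()
for p in((.3,-.5,.4),(.62,-.38,.42),(.62,-.2,.4)):
    q=solver.solve_ik(np.array(p),Qd); print(p,None if q is None else np.round(q,2))
```

```text
0.09 -0.03 0 [ 0.568 -0.127  0.176] [ 0.21  0.84 -0.31  1.18  0.33  1.76 -1.44]
0.09 -0.03 0.1 [ 0.593 -0.224  0.176] [ 0.3   0.91 -0.28  1.02  0.4   1.82 -1.28]
0.09 -0.06 0 [ 0.592 -0.121  0.158] [ 0.18  0.89 -0.29  1.11  0.33  1.77 -1.43]
0.09 -0.06 0.1 [ 0.617 -0.218  0.158] [ 0.27  0.96 -0.27  0.95  0.41  1.85 -1.28]
0.12 -0.03 0 [ 0.585 -0.123  0.2  ] [ 0.2   0.85 -0.32  1.09  0.34  1.84 -1.43]
0.12 -0.03 0.1 [ 0.609 -0.22   0.2  ] [ 0.28  0.92 -0.29  0.92  0.41  1.91 -1.27]
0.12 -0.06 0 [ 0.609 -0.117  0.183] [ 0.17  0.91 -0.3   1.02  0.34  1.86 -1.42]
0.12 -0.06 0.1 [ 0.633 -0.214  0.183] [ 0.26  0.98 -0.28  0.84  0.41  1.93 -1.26]
0.15 -0.03 0 [ 0.601 -0.119  0.225] [ 0.18  0.87 -0.33  0.99  0.35  1.93 -1.42]
0.15 -0.03 0.1 [ 0.626 -0.215  0.225] [ 0.18  0.94 -0.04  0.81  0.28  1.96 -1.14]
0.15 -0.06 0 [ 0.625 -0.113  0.207] [ 0.15  0.92 -0.3   0.91  0.34  1.94 -1.4 ]
0.15 -0.06 0.1 [ 0.65  -0.209  0.207] [ 0.06  1.02  0.36  0.72  0.02  1.96 -0.99]
(0.3, -0.5, 0.4) [ 1.16  0.36 -0.27  1.28  0.09  1.51 -0.42]
(0.62, -0.38, 0.42) [ 0.61  0.66 -0.29  0.71  0.18  1.79 -0.9 ]
(0.62, -0.2, 0.4) [ 0.52  0.51 -0.49  1.07  0.23  1.61 -1.23]
```

Run:
```python
from h import *
from plant import *
import pickle
yaw=np.radians(-165.7); xc,yc,up,n=frame(yaw); C=np.array([.4935,-.143,.119])+.003*yc; Q=toolrot(yaw)
Qd=Ro.from_matrix(np.c_[-xc,yc,[0,0,-1]]).as_rotvec()
move_gripper(0.0)
print(ctrl.current_time())
for p in((.3,-.5,.4),(.62,-.36,.40)): ctrl.goto(np.array(p),Qd)
print(ctrl.current_time())
ctrl.goto(C+.12*n-.05*up,Q)
tp=(ctrl.current_tcp_pos(),ctrl.current_tcp_rot())
f=imaging.grab_frame("wrist"); s=imaging.grab_frame("side")
pickle.dump((f,tp),open("w1.pkl","wb"))
print(ctrl.current_time(),tp,ctrl.current_contact_force())
cv2.imwrite("pics/w1.png",np.hstack([f["frame"][:,:,::-1],s["frame"][60:252,200:400,::-1].repeat(2,0)[:, :256] if 0 else cv2.resize(s["frame"][50:242,256:400,::-1],(288,384))]))
```

```text
0.9167
3.175
4.5083 (array([ 0.60098028, -0.12114903,  0.19003025]), array([ 2.90502454,  0.35879115, -0.91135813])) [-0.44894732 -0.04272578  0.73897203]
```

View pics/w1.png

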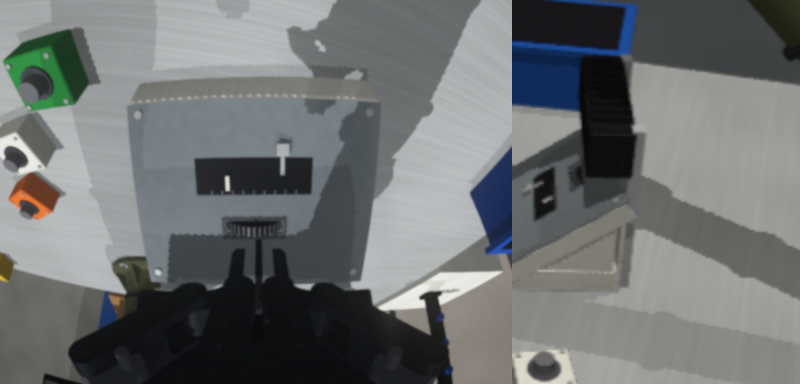

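Wrist view: window spans (195,158)–(312,194), pointer at (227,184), tab line at (283,166) and wheel slot at (254,229). Panel screws are at (138,115), (370,113), (158,272) and (353,272).

Run:
```python
from h import *
from plant import *
import pickle
f,tp=pickle.load(open("w1.pkl","rb"))
yaw=np.radians(-165.7); xc,yc,up,n=frame(yaw); C=np.array([.4935,-.143,.119])+.003*yc
print("TCP px",proj(f,tp[0],tp),"width",ctrl.current_gripper_width(), "crest px",proj(f,C,tp))
print("crest angle vs tcp")
g=cv2.cvtColor(f["frame"],cv2.COLOR_RGB2GRAY)
def cen(x0,y0,x1,y1,th,inv=False):
    r=g[y0:y1,x0:x1].astype(int); m=(r<th) if inv else (r>th)
    l,N,st,ce=cv2.connectedComponentsWithStats(m.astype(np.uint8))[1:][0] if 0 else (None,)*4
    ys,xs=np.nonzero(m); return np.r_[xs.mean()+x0,ys.mean()+y0],len(xs),(xs.min()+x0,ys.min()+y0,xs.max()+x0,ys.max()+y0)
W=cen(188,152,320,200,45,True); P=cen(218,172,238,194,120); T=cen(274,158,292,180,100)
print(W,P,T)
for r in (170,176,180,184,188): print(r,g[r,270:296],g[r,218:238])
pp=C-9e-3*n
def rel(px,off): 
    w=onplane(ray(f,px,tp),pp+off*n,n); e=w-C; return np.round([e@yc*1e3,e@up*1e3],1)
for nm,px,o in(("ptr",P[0],.003),("tab",(282.6,170),.003),("winL",(195,176),0),("winR",(312.5,176),0),("winT",(254,194.5),0),("winB",(254,158),0),("slotL",(222,227),0),("slotR",(287,227),0),("slotBottom",(254,217.5),0),("s1",(138,115),0),("s2",(370,113),0),("s3",(158,272),0),("s4",(353,272),0)): print(nm,rel(px,o))
m=cv2.resize(f["frame"][140:300,180:330,::-1],None,fx=3.7,fy=3.7,interpolation=cv2.INTER_CUBIC)
cv2.imwrite("pics/w1c.png",m)
```

```text
TCP px [256.99962354 253.87900815] width -0.0016422130247420626 crest px [255.31367252 235.31160569]
crest angle vs tcp
(array([254.09467626, 175.06992806]), 3475, (np.int64(196), np.int64(159), np.int64(311), np.int64(192))) (array([226.97222222, 183.08333333]), 72, (np.int64(225), np.int64(176), np.int64(229), np.int64(190))) (array([282.        , 165.80722892]), 83, (np.int64(280), np.int64(158), np.int64(284), np.int64(174)))
170 [ 32  32  34  33  34  35  32  34  39  66 116 157 168 159 128  76  41  33
  33  33  34  34  35  32  33  33] [39 37 37 37 36 37 36 37 36 35 36 36 35 35 36 37 35 37 35 35]
176 [31 32 33 34 33 34 33 33 34 36 42 50 51 49 43 37 32 32 31 33 32 32 33 31
 33 31] [ 37  38  38  36  37  44  76 124 152 157 138  91  48  36  36  36  36  36
  35  35]
180 [31 32 31 32 33 33 32 32 32 33 32 31 32 32 32 32 32 31 33 32 30 31 32 30
 31 33] [ 38  36  34  36  39  48  92 161 207 218 197 138  69  39  36  36  36  34
  34  34]
184 [32 32 33 32 33 32 32 30 31 32 30 33 33 31 31 31 32 33 32 34 31 31 30 32
 31 32] [ 36  36  38  36  39  45  83 150 205 220 203 151  81  42  36  35  35  34
  36  36]
188 [33 31 32 33 34 34 32 32 30 33 32 32 31 31 34 34 36 32 31 31 33 31 32 32
 32 34] [ 38  38  37  38  37  43  72 140 198 216 204 162  92  43  35  36  35  35
  34  34]
ptr [-26.6 -52.2]
tab [ 26.  -64.7]
winL [-57.8 -58.7]
winR [ 55.4 -58.1]
winT [ -1.  -39.6]
winB [ -0.7 -75.7]
slotL [-33.9  -4.9]
slotR [32.1 -4.6]
slotBottom [ -1.3 -15.4]
s1 [-111.8 -120.6]
s2 [ 109.8 -120.9]
s3 [-111.6   53.1]
s4 [110.2  53.8]
```

View pics/w1c.png

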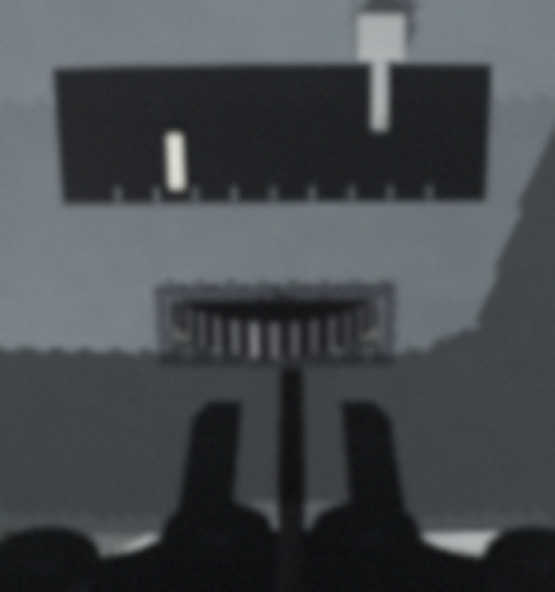

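```bash
cat >> h.py <<'E'
YAW=np.radians(-165.7); XC,YC,UP,N=frame(YAW); QW=toolrot(YAW)
C1=np.array([.4935,-.143,.119])+.0021*YC-.0046*UP
def measure(name=None):
    from plant import ctrl,imaging
    tp=(ctrl.current_tcp_pos(),ctrl.current_tcp_rot()); f=imaging.grab_frame("wrist")
    if name: cv2.imwrite(name,f["frame"][:,:,::-1])
    g=cv2.cvtColor(f["frame"],cv2.COLOR_RGB2GRAY).astype(float)
    pp=C1-.006*N
    out=[]
    for u0,rng in((-.0525,(-.045,.045)),(-.0655,(-.045,.045))):   # rows through pointer, tab
        ys=np.arange(*rng,.0002)
        px=np.array([proj(f,pp+(u0+.0046)*UP+y*YC,tp) for y in ys],np.float32)
        v=cv2.remap(g.astype(np.float32),px[None,:,0].copy(),px[None,:,1].copy(),cv2.INTER_LINEAR)[0]
        w=np.clip(v-90,0,None); k=np.abs(ys-ys[w.argmax()])<.004
        out.append((ys[k]*w[k]).sum()/max(w[k].sum(),1e-9)*1e3)
    return out   # pointer y, tab y (mm rel C1)
E
python3 - <<'E'
from h import *
from plant import *
print(measure())
F0=ctrl.current_contact_force()
y0=-.010
ctrl.move_straight(C1+.02*N+y0*YC,rate=.15)
F=ctrl.current_contact_force()-F0; print(ctrl.current_time(),F)
F0=ctrl.current_contact_force()
h=.02; log=[]
ctrl.move_straight(C1+.006*N+y0*YC,rate=.05); h=.006
while h>-.008:
    F=ctrl.current_contact_force()-F0; log.append((round(h*1e3,1),*np.round([F@N,F@YC,F@UP],2),round(ctrl.current_time(),2)))
    if F@N>4: break
    h-=.001; ctrl.move_straight(C1+h*N+y0*YC,rate=.02)
for l in log: print(*l)
e=ctrl.current_tcp_pos()-C1; print("act",e@N*1e3,e@YC*1e3,e@UP*1e3,F0)
np.save("F0.npy",F0)
E
```

```text
[np.float64(-25.840142637613887), np.float64(26.250815637618924)]
5.4417 [ 0.40644721 -0.86976114 -0.89468037]
6.0 0.41 0.11 1.13 5.88
5.0 0.68 -0.56 0.39 6.12
4.0 3.75 -0.58 1.07 6.38
3.0 8.67 -0.56 1.73 6.62
act 4.174594883954164 -10.115087936337984 -0.20625968546178822 [ 0.61787695 -0.10566745 -0.80057529]
```

```bash
cat >> h.py <<'E'
def stroke(y0,y1,h,F0,goal=6.,step=.002,lift=True):
    """roll from y0 to y1 (m, rel C1) starting at commanded height h in contact"""
    from plant import ctrl
    n=int(np.ceil(abs(y1-y0)/step)); log=[]
    for y in np.linspace(y0,y1,n+1)[1:]:
        dh=np.sqrt(9e-4-y*y)-np.sqrt(9e-4-(y-(y1-y0)/n)**2)
        F=(ctrl.current_contact_force()-F0)@N
        h+=dh+np.clip((F-goal)*1e-4,-.0005,.0005)
        ctrl.move_straight(C1+h*N+y*YC,rate=.03)
        log.append((round(y*1e3),round(h*1e3,1),round(F,1)))
    if lift: ctrl.move_straight(C1+(h+.012)*N+y1*YC,rate=.1)
    print(*log,round(ctrl.current_time(),2)); return h
E
python3 - <<'E'
from h import *
from plant import *
F0=np.load("F0.npy")
h=stroke(-.010,.010,.003,F0)
print(measure("pics/w2.png"),ctrl.current_time())
E
```

```text
(-8, np.float64(3.9), np.float64(8.7)) (-6, np.float64(4.4), np.float64(6.1)) (-4, np.float64(4.8), np.float64(6.5)) (-2, np.float64(4.7), np.float64(2.9)) (0, np.float64(4.5), np.float64(3.4)) (2, np.float64(4.3), np.float64(4.7)) (4, np.float64(4.2), np.float64(6.8)) (6, np.float64(4.0), np.float64(7.4)) (8, np.float64(3.6), np.float64(7.3)) (10, np.float64(3.1), np.float64(7.7)) 9.39
[np.float64(-13.222677267096733), np.float64(26.314790856142668)] 9.4417
```

Run:
```python
from h import *
from plant import *
F0=np.load("F0.npy")
def engage(y0,h0=.0035):
    ctrl.move_straight(C1+.013*N+y0*YC,rate=.15)
    ctrl.move_straight(C1+.006*N+y0*YC,rate=.08)
    h=h0
    ctrl.move_straight(C1+h*N+y0*YC,rate=.03); return h
for i in range(4):
    p,t=measure(); rem=(t-p)*1.5e-3
    if abs(rem)<.0012: break
    L=np.clip(rem*1.02,-.021,.021)
    drop=.03-np.sqrt(9e-4-(L/2)**2)
    h=engage(-L/2,.0049-drop); h=stroke(-L/2,L/2,h,F0); print(measure())
print(ctrl.current_time(),measure("pics/w3.png"))
```

```text
(-9, np.float64(3.8), np.float64(7.2)) (-7, np.float64(4.3), np.float64(6.2)) (-5, np.float64(4.5), np.float64(4.9)) (-3, np.float64(4.6), np.float64(4.5)) (-1, np.float64(4.5), np.float64(3.6)) (1, np.float64(4.4), np.float64(4.9)) (3, np.float64(4.2), np.float64(4.7)) (5, np.float64(4.1), np.float64(7.7)) (7, np.float64(3.7), np.float64(5.9)) (9, np.float64(3.4), np.float64(8.2)) (10, np.float64(2.9), np.float64(7.5)) 13.29
[np.float64(1.115779752630093), np.float64(26.28374215956176)]
(-9, np.float64(3.8), np.float64(7.2)) (-7, np.float64(4.3), np.float64(6.5)) (-5, np.float64(4.7), np.float64(6.6)) (-3, np.float64(4.7), np.float64(3.2)) (-1, np.float64(4.6), np.float64(3.4)) (1, np.float64(4.3), np.float64(3.2)) (3, np.float64(4.2), np.float64(5.9)) (5, np.float64(4.0), np.float64(6.8)) (7, np.float64(3.7), np.float64(6.9)) (9, np.float64(3.4), np.float64(8.0)) (10, np.float64(2.9), np.float64(7.1)) 17.2
[np.float64(14.430084725283765), np.float64(26.28384327792858)]
(-7, np.float64(4.0), np.float64(6.1)) (-5, np.float64(4.4), np.float64(6.2)) (-4, np.float64(4.6), np.float64(4.6)) (-2, np.float64(4.6), np.float64(4.3)) (0, np.float64(4.4), np.float64(3.6)) (2, np.float64(4.2), np.float64(4.7)) (4, np.float64(4.1), np.float64(6.9)) (5, np.float64(4.0), np.float64(7.7)) (7, np.float64(3.8), np.float64(7.6)) (9, np.float64(3.4), np.float64(7.3)) 20.85
[np.float64(26.634867926233635), np.float64(26.357765200459614)]
20.95 [np.float64(26.60970418042122), np.float64(26.411209737588564)]
```

Run:
```python
from h import *
from plant import *
import pickle
ctrl.move_straight(C1+.09*N-.04*UP,rate=.15)
print(measure("pics/w4.png"))
im=cv2.imread("pics/w4.png")
Qk=Ro.from_matrix(np.c_[-XC,YC,[0,0,-1]]).as_rotvec()
ok=None
for yw in np.radians([-165,-140,-120,-90,-60,-180,160,130]):
    x=np.array([np.cos(yw),np.sin(yw),0]); R=Ro.from_matrix(np.c_[-x,np.cross([0,0,-1],-x),[0,0,-1]]).as_rotvec()
    print(round(np.degrees(yw)),[None if (q:=solver.solve_ik(np.array(p),R)) is None else np.round(q,2).tolist() for p in((.6,.0,.35),(.46,.25,.2),(.457,.333,.05))])
cv2.imwrite("pics/w4c.png",cv2.resize(im[120:260,170:340],None,fx=4,fy=4,interpolation=cv2.INTER_CUBIC))
```

```text
[np.float64(26.782438335212333), np.float64(26.463709529376096)]
-165 [[0.18, 0.41, -0.35, 1.35, 0.14, 1.41, -1.48], [-0.26, 0.39, -0.4, 1.81, 0.18, 0.97, -2.05], [-0.5, 0.63, -0.28, 1.88, 0.26, 0.67, -2.24]]
-140 [[0.24, 0.42, -0.45, 1.35, 0.18, 1.41, -1.08], [-0.19, 0.41, -0.5, 1.81, 0.23, 0.98, -1.66], [-0.43, 0.64, -0.39, 1.87, 0.36, 0.69, -1.9]]
-120 [[0.28, 0.43, -0.53, 1.35, 0.21, 1.42, -0.76], [-0.14, 0.42, -0.59, 1.81, 0.27, 0.99, -1.36], [-0.37, 0.66, -0.48, 1.87, 0.44, 0.72, -1.62]]
-90 [[0.35, 0.45, -0.66, 1.35, 0.27, 1.44, -0.29], [-0.06, 0.44, -0.71, 1.81, 0.33, 1.01, -0.9], [-0.29, 0.68, -0.61, 1.87, 0.55, 0.76, -1.21]]
-60 [[0.44, 0.48, -0.82, 1.34, 0.35, 1.46, 0.16], [0.01, 0.47, -0.83, 1.81, 0.4, 1.04, -0.45], [-0.22, 0.72, -0.74, 1.87, 0.66, 0.81, -0.78]]
-180 [[0.14, 0.41, -0.29, 1.35, 0.11, 1.4, -1.72], [-0.3, 0.39, -0.34, 1.81, 0.16, 0.97, -2.28], [-0.54, 0.62, -0.21, 1.88, 0.2, 0.66, -2.44]]
160 [[0.08, 0.4, -0.19, 1.35, 0.08, 1.4, -2.03], [-0.37, 0.38, -0.25, 1.81, 0.11, 0.96, -2.59], [-0.6, 0.62, -0.12, 1.88, 0.11, 0.65, -2.7]]
130 [[-0.02, 0.4, -0.03, 1.35, 0.01, 1.39, -2.49], [-1.05, 0.47, 0.75, 1.82, -0.38, 1.0, -2.58], [-0.87, 0.64, 0.31, 1.88, -0.3, 0.66, -2.83]]
```

View pics/w4c.png

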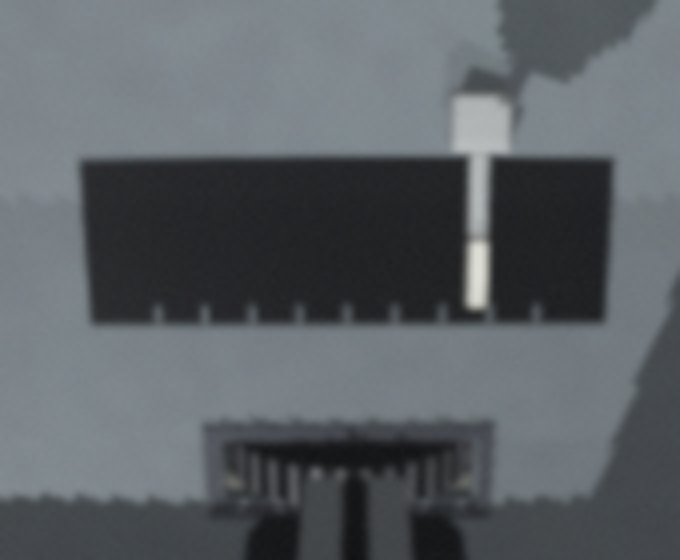

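Pointer and tab line are lined up in the crop, both near column 478, and the finger is clear of the wheel. Now to the keys.

Run:
```python
from h import *
from plant import *
import pickle
yw=np.radians(180); x=np.array([np.cos(yw),np.sin(yw),0]); R=Ro.from_matrix(np.c_[-x,np.cross([0,0,-1],-x),[0,0,-1]]).as_rotvec()
ctrl.goto(np.array([.6,.0,.33]),R); ctrl.goto(np.array([.42,.25,.2]),R)
ctrl.hold(.2)
tp=(ctrl.current_tcp_pos(),ctrl.current_tcp_rot()); f=imaging.grab_frame("wrist")
print(ctrl.current_time(),tp)
pickle.dump((f,tp),open("w5.pkl","wb"))
im=f["frame"][:,:,::-1].copy()
g=cv2.cvtColor(im,cv2.COLOR_BGR2GRAY); hsv=cv2.cvtColor(im,cv2.COLOR_BGR2HSV)
for k in((.4573,.3327),(.4606,.1728)):
    p=proj(f,np.r_[k,.058],tp); print("pred",p.round(1))
    c=cv2.HoughCircles(cv2.medianBlur(g[int(p[1])-35:int(p[1])+35,int(p[0])-35:int(p[0])+35],3),cv2.HOUGH_GRADIENT,1,20,param1=80,param2=10,minRadius=10,maxRadius=30)
    if c is not None:
        for q in c[0][:3]:
            uv=q[:2]+np.floor(p)-35; print(uv,q[2],onz(f,uv,.058,tp).round(4))
    cv2.circle(im,tuple(int(v) for v in p),2,(0,0,255),-1)
cv2.imwrite("pics/w5.png",im)
```

```text
24.1167 (array([0.42096913, 0.24936284, 0.20016841]), array([-3.14148430e+00,  2.89635905e-03, -8.62266334e-04]))
pred [173.4 147.3]
[174.5 140.5] 18.6 [0.4641 0.3312 0.058 ]
pred [335.  143.3]
[329.5 138.5] 18.5 [0.4653 0.1787 0.058 ]
[341.5 158.5] 18.0 [0.4454 0.1651 0.058 ]
```

View pics/w5.png

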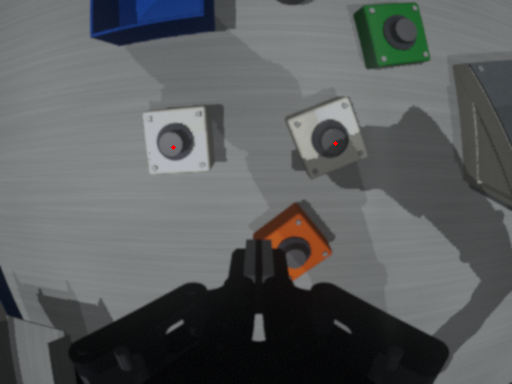

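Tote at the top left; the left white key top is at (173,146) and the right one at (335,143), both matching the predicted dots. Green (402,30) and orange (295,252) stay untouched. I press the right one first.

```bash
cat >> h.py <<'E'
def press(xy):
    from plant import ctrl
    ctrl.move_straight(np.r_[xy,.09],rate=.15); ctrl.move_straight(np.r_[xy,.066],rate=.06); ctrl.hold(.3)
    F0=np.mean([ctrl.current_contact_force()[2] for _ in range(3) if ctrl.hold(.03) is None])
    z=.066; pk=0; log=[]; res="worn"
    while z>.0525:
        z-=.0005; ctrl.move_straight(np.r_[xy,z],rate=.01)
        F=ctrl.current_contact_force()[2]-F0; pk=max(pk,F)
        log.append((round(z*1e3,1),round(ctrl.current_tcp_pos()[2]*1e3,1),round(F,1)))
        if F>7: res="stop"; break
    if res=="worn" and pk>2.2:
        while z>.049 and F<7:
            z-=.0005; ctrl.move_straight(np.r_[xy,z],rate=.01); F=ctrl.current_contact_force()[2]-F0
            log.append((round(z*1e3,1),round(ctrl.current_tcp_pos()[2]*1e3,1),round(F,1)))
        res="snap"
    ctrl.hold(.15)
    ctrl.move_straight(np.r_[xy,.09],rate=.1)
    print(res,round(pk,1),ctrl.current_time()); print(*log)
    return res
E
python3 - <<'E'
from h import *
press(np.array([.4605,.1730]))
E
```

```text
worn 0 33.575
  return _methods._mean(a, axis=axis, dtype=dtype,
  ret = ret.dtype.type(ret / rcount)
```

The tare came out empty because `hold` returns a value, so I had no force readings. The tip still tracked its command to within 0.1 mm down to 52.5 mm, where a snapping key would already have hit its stop, so this key looks soft. I'll fix the tare and try the other key.

```bash
sed -i 's/F0=np.mean(\[.*$/F0=np.mean([(ctrl.hold(.03),ctrl.current_contact_force()[2])[1] for _ in range(4)])/; s/rate=.06); ctrl.hold(.3)/rate=.06); ctrl.move_straight(np.r_[xy,.062],rate=.03); ctrl.hold(.2)/; s/z=.066; pk/z=.062; pk/' h.py
python3 - <<'E'
from h import *
press(np.array([.4580,.3325]))
E
```

```text
stop 7.0 41.125
(61.5, np.float64(61.5), np.float64(-0.5)) (61.0, np.float64(61.0), np.float64(0.7)) (60.5, np.float64(60.5), np.float64(-0.1)) (60.0, np.float64(60.0), np.float64(0.4)) (59.5, np.float64(59.5), np.float64(-0.5)) (59.0, np.float64(59.0), np.float64(0.6)) (58.5, np.float64(58.4), np.float64(0.1)) (58.0, np.float64(58.1), np.float64(1.0)) (57.5, np.float64(57.6), np.float64(1.8)) (57.0, np.float64(57.1), np.float64(3.1)) (56.5, np.float64(56.5), np.float64(2.7)) (56.0, np.float64(55.9), np.float64(2.1)) (55.5, np.float64(55.4), np.float64(2.2)) (55.0, np.float64(54.9), np.float64(1.6)) (54.5, np.float64(54.5), np.float64(2.8)) (54.0, np.float64(54.1), np.float64(3.0)) (53.5, np.float64(53.6), np.float64(3.2)) (53.0, np.float64(53.4), np.float64(7.0))
```

This key snaps: force peaked at 3.1 N near 1 mm, fell to 1.6 N, then hit a hard stop at 53.4 mm (4.7 mm down expected). It has been let go, so I retreat and hand in.

Run:
```python
from plant import *
p=ctrl.current_tcp_pos(); ctrl.move_straight([p[0],p[1],.2],rate=.15); ctrl.hold(.5)
print(ctrl.current_time(),ctrl.current_contact_force(),ctrl.finish_job())
```

```text
the job is handed in; nothing more can be done
42.5083 [ 0.27715302  0.30793511 -0.19490154] None
```

The job is handed in at 42.5 s: the pointer was within about 0.3 mm of the tab by camera, the left white key was pressed through its snap and let go, and the right one stayed soft and was let go about 5.5 mm down (judged by tip tracking, since its force reading failed).

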